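# Re-zero the coffee grinder and set it four clicks off its stop

### The arm

A 6-joint arm with a two-finger parallel gripper is mounted at the origin on a cart in front of the work surface, level with it; the furniture and walls round the work are solid. World frame = base frame: x ahead of the robot, y to its left, z up, the work surface at z = 0. Lengths are in m, angles in rad, forces in N, time in s.
With the tool pointing down it reaches from about 0.275 to 0.85 m from the base axis. Payload 19 kg.
Tool frame: the origin (TCP) lies between the finger pads, 19 mm behind the fingertips; this is the grasp point; z points along the fingers, y is the line along which they close (so a half turn about z gives the same grasp; the last joint's range is limited). The gripper opens to 85 mm and grips with 20 to 120 N. Pads are 22 mm wide; open, the fingers measure 114 mm over their backs; the gripper's body (76 mm by 85 mm) begins 54 mm behind the grasp point. The pads swing forward as they close: fully open they stand 13 mm farther back than shut.
Start: joints at [-0.134, 0.15, 1.437, -0, 1.554, -0.134], TCP at [0.575, -0, 0.25] pointing down, gripper open.
Joint ranges: [-2.8, 2.8], [-0.68, 2.1], [0.12, 2.68], [-1.39, 4.53], [0.16, 2.79], [-2.81, 2.81]. Speed limits (rad/s): [1.89, 1.89, 2.22, 3.01, 3.01, 3.01].

### API

Orientations are given as a unit quaternion [w, x, y, z].
In Python, from plant import state, viewer, sign_off gives the robot as it stands.
- The arm moves only by the shell command python3 -m inch 'ROWS' [OPENING] [FORCE]. ROWS is JSON, a list of rows, each an object with "travel": the shift along the tool's x, y, z in units of 50 mm (1.0 is 50 mm), a list of three; "angular": the turn, a rotation vector about the tool's x, y, z in units of 6 degrees (1.0 is 6 degrees), a list of three. A call has 1 to 5 rows; each row shifts and turns the commanded pose from where the row before left it, along the tool's axes as they then stand; what a row does not reach is not made up. A row lasts 1/8 s, in which the tool goes at most 62.5 mm and 10.7 degrees, less where a joint would pass 70% of its speed; a pose out of reach is approached as far as the arm can. A call is refused whole if a number of a shift passes 1 or a number of a turn 1, either way. A call with a gripper value outside its range is refused whole. OPENING is the opening, from -1 (shut) to 1 (fully open), set as the call begins (- or left out, the last holds). The fingers move at their own pace and stop on an object; FORCE is the grip in N (left out, the last holds). Time passes only in rows, so rows that do not move let the fingers close. It gives the time, the measured TCP pose, the force, the opening and the grip force at its end, in the units of the state.
- state(): the state, without advancing time (a new reading comes with each control period).
- viewer.camera(name): name is "scene" or "side" or "wrist"; returns a dict with "image" (480x640x3 uint8, blue, green, red), "range_z" (480x640 float32, m along the optical axis (not along the pixel's ray), 0 where there is no reading), "fx", "fy", "cx", "cy" (pixels), "view" (4x4, takes a point from world to camera coordinates); the wrist camera has in their place "hand_eye" (4x4, takes a point from camera to tool coordinates, whose origin is the TCP and whose axes are the flange's). Camera axes: x right, y down, z forward; pixel columns grow to the right and rows downward; lengths in m; the calibration is good to about 2 mm. A picture is of the moment at which its call begins: read the wrist's pose just before it.
- sign_off(): hands the job in; it is judged then, once.
The state is a dict: "time_s": time; "joint_pos": joint angles; "qvel": joint speeds; "joint_torque": joint torques, N m; "tcp_pos": TCP position; "tool_rot": TCP orientation; "ft_force": force on the tool from outside, world axes, zero at the start; "torque": the same for the moment, N m; "grip_width": finger opening in m; "grip_force": force on a finger pad.
Only numpy, scipy, OpenCV 4.12 (cv2) and the standard library are available. Lean on these libraries where they do the work, as an engineer would, in place of code of your own. Each camera call takes 0.05 s, during which the arm holds its last target. There are 200 camera calls.

### The job

Re-zero the white coffee grinder and start it: turn the black dial on its deck clockwise until you feel it come up against its stop, without forcing it, then turn it back exactly four clicks. Then press the green start button fully down and let go, leaving the dial as set and the things standing around undisturbed.

Things in the scene. Friction and masses are not known exactly. Their poses are not given: they have to be found in the camera images.
- grinder: white electric coffee grinder fixed to the worktop, 270 (x) x 220 (y) x 120 mm high to its flat deck; clear bean hopper (116 mm across, up to 251 mm high) on the rear of the deck, axis at (75, 0) mm. Origin: middle of its underside; x from its drawer front to the hopper, z up. Dial axis at (-65, 45) mm, button axis at (-65, -65) mm. Dial steps and stop: see dial and burr
- dial: black fluted rubber dial on the deck, axis upright, 54 mm across its flutes (gripped surface: a plain cylinder 51 mm across), 40 mm high; steel bezel under it. Origin: centre of its underside, 125 mm above the worktop. Turns with the dial: z up, -x to the red line on its top. Clockwise from above leads to the stop. One click is 15 degrees; it rests in sprung notches; a click takes up to 0.25 N m
- dial_grip (a point): point on the dial's axis 26 mm above its underside (151 mm above the worktop), a good TCP height to grip at; turns with the dial. The stop coincides with a notch, which counts as zero. The dial starts 5 to 8 clicks from the stop (range: 9). Where the stop lies relative to the red line and housing differs every time and cannot be seen, only felt
- burr (a joint): gap between the burrs inside, moved by the dial: m, 0 at the stop, +0.00002 (0.02 mm) per click away from it, far below its reading noise (about 0.5 mm), so no use for counting. Negative when forced past the stop: there the dial is stiffly sprung, needing about 0.15 N m plus 6 N m per rad beyond the stop; 0.4 of a click past (about 0.8 N m) damages the burrs
- start (a joint): travel of the green start button, m: 0 up, 0.006 fully down; springs back; fully down takes about 6 N
- start_top (a point): centre of the top of the green round start button (28 mm across, in a black collar 44 mm across and 12 mm high), button top 22 mm above the deck when up; pressed straight down
- mug: brown stoneware mug, 78 mm across, 126 mm high, standing to the left; origin under it
- coffee_tin: orange square tin with wooden lid, 102 x 102 x 140 mm, at the left rear; origin under it
- dish: small fluted glass dish, 69 mm across, 38 mm high, at the right front; origin under it
- milk: pink carton, 63 x 69 x 156 mm, at the right rear; origin under it
- tin: small food tin, 57 mm across, 72 mm high, at the right; origin under it

How it is judged:
On the way, in this order (a step that is already met when the one before it is completed fails the run):
1. the dial is turned clockwise up against its stop (within a quarter click) (value of joint burr below 5e-06 m), for 0.1 s.
2. the dial is turned back to the fourth click from the stop (within 0.3 of a click) and rests there (value of joint burr between 7.4e-05 and 8.6e-05 m), for 0.3 s.
3. the start button is pressed fully down (value of joint start above 0.005 m), for 0.05 s.
At the end, for the whole second after the job is handed in: the dial rests on the fourth click from its stop (within 0.3 of a click) and the start button is up again after having been pressed (all of step 2 and value of joint start below 0.0015 m); the robot touches nothing.
It fails at once if the dial is forced more than 0.4 of a click past its stop (value of joint burr below -8e-06 m).
It fails at once if the start button is pressed before the dial is set (value of joint start above 0.004 m and (value of joint burr below 7.4e-05 m or value of joint burr above 8.6e-05 m)).
It fails at once if a thing standing around is moved more than 2 cm (distance of any of mug, coffee_tin, dish, milk, tin from where it was at the start of the episode above 0.02 m).
It also fails if it takes over 59 s, if anything falls off the work surface, if the arm or the gripper's body presses on something with over 40 N, if the wrist force passes 120 N, or if a joint passes its speed limit or range.

## Working session

There is one attempt and no reset: what is moved stays moved. The work goes in short steps, Python scripts to look and compute and a shell command to move; the robot and the scene stay as the last step left them, time stands still between calls to the robot, and variables do not carry over. Pictures are saved under pics/ and viewed, at most 10 in all, crops included, and the job is handed in when it is done.

```bash
ls; mkdir -p pics; cat > h.py <<'E'
import numpy as np, cv2
from plant import state, viewer
def cloud(c):
    z=c["range_z"]; v,u=np.mgrid[:480,:640]
    p=np.stack([(u-c["cx"])/c["fx"]*z,(v-c["cy"])/c["fy"]*z,z],-1)
    T=np.linalg.inv(c["view"]); w=p@T[:3,:3].T+T[:3,3]; w[z==0]=np.nan
    return w
E
python3 - <<'E'
from h import *
s=state(); print({k:np.round(v,3).tolist() for k,v in s.items()})
for n in("scene","side"):
    c=viewer.camera(n); cv2.imwrite(f"pics/{n}0.png",c["image"]); np.savez(f"{n}0.npz",**c)
    print(n,np.round(np.linalg.inv(c["view"]),2).tolist())
E
```

```text
pics
{'time_s': 0.0, 'joint_pos': [-0.134, 0.151, 1.438, 0.0, 1.554, -0.134], 'qvel': [0.0, -0.001, -0.001, -0.002, -0.001, -0.001], 'joint_torque': [0.0, -71.306, -57.086, -0.0, 0.009, 0.0], 'tcp_pos': [0.575, 0.0, 0.249], 'tool_rot': [-0.0, 0.707, 0.707, -0.0], 'ft_force': [0.024, -0.396, -0.501], 'torque': [0.039, 0.055, 0.022], 'grip_force': 0.0, 'grip_width': 0.085}
scene [[0.68, -0.51, 0.52, -0.07], [-0.73, -0.46, 0.51, -0.62], [-0.02, -0.73, -0.69, 0.92], [0.0, 0.0, 0.0, 1.0]]
side [[0.25, -0.55, 0.8, -0.65], [-0.97, -0.12, 0.21, -0.37], [-0.02, -0.83, -0.56, 0.96], [0.0, 0.0, 0.0, 1.0]]
```

View pics/scene0.png

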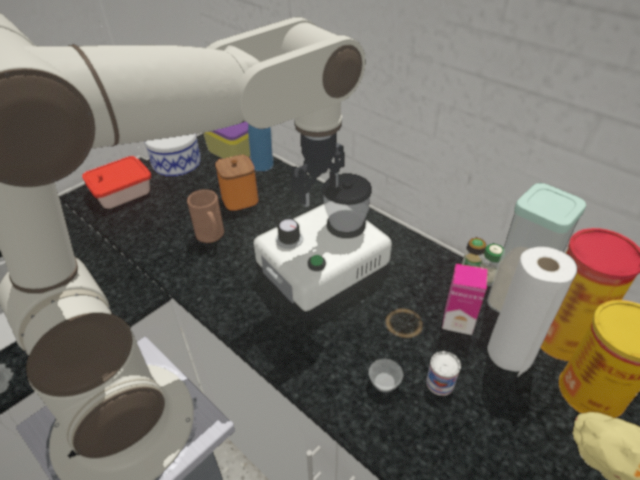

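View pics/side0.png

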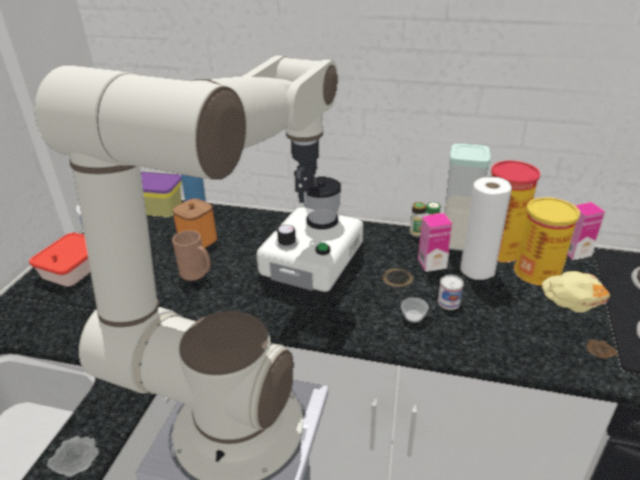

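The scene view shows the grinder at about (320,255), with the dial at (289,231), the button at (317,262) and the hopper at (347,205). The side view shows the dial at (286,235) and the button at (323,248). Next I'll measure both from the two views.

```bash
python3 - <<'E'
from h import *
P={}
for n,d,b in(("scene",(289,231),(317,262)),("side",(286,235),(323,248))):
    c=dict(np.load(f"{n}0.npz")); w=cloud(c); im=c["image"].astype(int)
    P[n]=(c,d,b)
    def box(p,r): return w[p[1]-r:p[1]+r+1,p[0]-r:p[0]+r+1].reshape(-1,3)
    q=box(d,16); print(n,"dial pix",w[d[1],d[0]].round(3),w[d[1]-6,d[0]].round(3))
    t=q[(q[:,2]>.157)&(q[:,2]<.175)]; print(" dialtop",len(t),t.mean(0).round(4),((t.max(0)+t.min(0))/2).round(4),np.ptp(t,0).round(3), q[:,2].max())
    v,u=np.mgrid[b[1]-14:b[1]+15,b[0]-14:b[0]+15]; I=im[v,u]
    g=(I[...,1]>I[...,2]+25)&(I[...,1]>I[...,0]+10); t=w[v,u][g]; print(" green",g.sum(),u[g].mean(),v[g].mean(),np.nanmedian(t,0).round(4),((np.nanmax(t,0)+np.nanmin(t,0))/2).round(4))
    m=(w[...,2]>.113)&(w[...,2]<.127)&(im.min(-1)>150)
    k=w[m]; k=k[(abs(k[:,0]-.55)<.3)&(abs(k[:,1])<.35)]
    r=cv2.minAreaRect(k[:,:2].astype(np.float32)); print(" deck",len(k),np.median(k[:,2]).round(4),r)
    h=w[(w[...,2]>.15)&(w[...,2]<.256)]; t=h[(abs(h[:,2]-.251)<.004)&(abs(h[:,0]-.62)<.25)&(abs(h[:,1])<.3)]; print(" hoptop",len(t),t.mean(0).round(3) if len(t) else'')
E
```

```text
scene dial pix [0.502 0.03  0.162] [0.515 0.043 0.165]
 dialtop 277 [0.5108 0.0427 0.1629] [0.5128 0.0447 0.1624] [0.053 0.052 0.01 ] nan
 green 103 316.3883495145631 259.97087378640776 [ 0.4922 -0.066   0.1395] [ 0.4929 -0.0644  0.1351]
 deck 4225 0.1177 ((0.5685727596282959, -0.011599406599998474), (0.21423721313476562, 0.2636508345603943), 79.81886291503906)
 hoptop 114 [ 0.64 -0.01  0.25]
side dial pix [0.493 0.04  0.159] [0.509 0.045 0.168]
 dialtop 189 [0.5081 0.0466 0.1641] [0.5113 0.0486 0.1637] [0.054 0.054 0.013] nan
 green 71 322.32394366197184 246.7605633802817 [ 0.4867 -0.0623  0.1394] [ 0.4901 -0.0603  0.1368]
 deck 2670 0.1195 ((0.5662996768951416, -0.007656291127204895), (0.21562829613685608, 0.2718549370765686), 80.3244400024414)
 hoptop 128 [ 0.727 -0.024  0.251]
```

Both views agree: the dial axis is at about (0.511, 0.046) with its top at 0.164, and the button is at (0.491, -0.062) with its top at 0.140. The deck sits at 0.119 and the grinder's yaw is about -10°. All of this fits the given geometry. I'll lift clear of the hopper, move over the dial and take wrist pictures there.

```bash
python3 -m inch '[{"travel":[0,0,-0.6],"angular":[0,0,0]},{"travel":[0.3,-0.45,0],"angular":[0,0,0]},{"travel":[0.33,-0.42,0],"angular":[0,0,0]},{"travel":[0.3,-0.4,0],"angular":[0,0,0]},{"travel":[0,0,0],"angular":[0,0,0]}]' 1
python3 - <<'E'
from h import *
s=state(); c=viewer.camera("wrist"); cv2.imwrite("pics/w1.png",c["image"])
np.savez("w1.npz",tcp=s["tcp_pos"],q=s["tool_rot"],**c); print(s["tcp_pos"],s["tool_rot"],s["joint_pos"],c["hand_eye"].round(3).tolist())
E
```

```text
time_s: 0.72
tcp_pos: [0.5107, 0.0472, 0.2802]
tool_rot: [0.0, 0.707, 0.708, 0.0]
ft_force: [0.8, 0.3, -0.2]
grip_width: 0.0852
grip_force: 0.0
[0.51066428 0.04723631 0.28022095] [5.08306501e-05 7.06696581e-01 7.07516732e-01 1.17802238e-04] [-5.81462697e-02  1.13781934e-02  1.52675157e+00  1.08603121e-04
  1.60323038e+00 -5.93026046e-02] [[0.0, -0.957, -0.29, 0.073], [1.0, 0.0, -0.0, -0.0], [0.0, -0.29, 0.957, -0.125], [0.0, 0.0, 0.0, 1.0]]
```

View pics/w1.png

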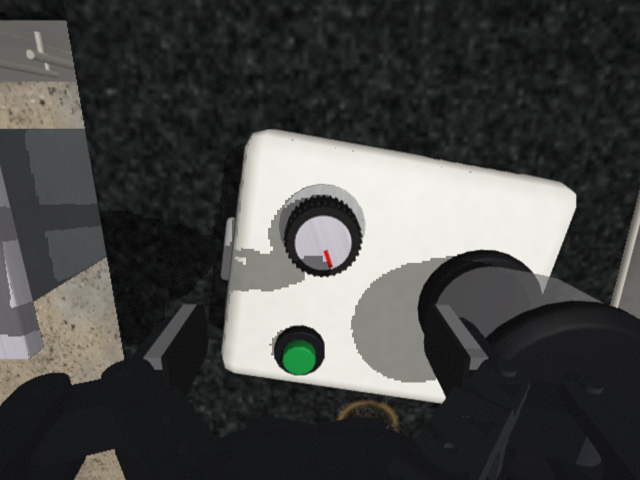

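The wrist view shows the dial cap at about (323,241), with its red line at (328,259) pointing toward world -y. The button is at (299,356) and the hopper at lower right, clear of the fingers. I'll refine the dial axis and button from the depth.

```bash
cat >> h.py <<'E'
from scipy.spatial.transform import Rotation as R
def wcloud(c,tcp,q):
    c=dict(c); H=np.eye(4); H[:3,:3]=R.from_quat(np.roll(q,-1)).as_matrix(); H[:3,3]=tcp
    c["view"]=np.linalg.inv(H@c["hand_eye"]); return cloud(c)
def dial(w,im):
    im=im.astype(int); near=(np.hypot(w[...,0]-.511,w[...,1]-.046)<.035)&(w[...,2]>.155)&(w[...,2]<.175)
    (x,y),r=cv2.minEnclosingCircle(w[near][:,:2].astype(np.float32))
    red=near&(im[...,2]>im[...,1]+70)&(im[...,2]>im[...,0]+70)
    m=w[red].mean(0) if red.any() else np.full(3,np.nan)
    return x,y,r,np.median(w[near][:,2]),np.degrees(np.arctan2(m[1]-y,m[0]-x)),red.sum()
E
python3 - <<'E'
from h import *
c=dict(np.load("w1.npz")); w=wcloud(c,c["tcp"],c["q"]); im=c["image"].astype(int)
print("dial",np.round(dial(w,im),4))
g=(im[...,1]>im[...,2]+50)&(im[...,1]>im[...,0]+40); t=w[g]; t=t[t[:,2]>.136]; print("btn",len(t),((t.max(0)+t.min(0))/2).round(4),np.median(t,0).round(4),np.ptp(t,0).round(3))
E
```

```text
dial [ 5.15700e-01  4.56000e-02  2.75000e-02  1.66000e-01 -7.30544e+01
  7.20000e+01]
btn 815 [ 0.4972 -0.0622  0.1404] [ 0.4974 -0.0604  0.1426] [0.026 0.027 0.009]
```

```bash
python3 -m inch '[{"travel":[-0.03,0.07,0.5],"angular":[0,0,0]},{"travel":[0,0,0.8],"angular":[0,0,0]},{"travel":[0,0,0.8],"angular":[0,0,0]},{"travel":[0,0,0.48],"angular":[0,0,0]},{"travel":[0,0,0],"angular":[0,0,0]}]' 
python3 -m inch '[{"travel":[0,0,0],"angular":[0,0,0]},{"travel":[0,0,0],"angular":[0,0,0]},{"travel":[0,0,0],"angular":[0,0,0]},{"travel":[0,0,0],"angular":[0,0,0]},{"travel":[0,0,0],"angular":[0,0,0]}]' -1 40
python3 -c "
from h import *
s=state();print(s['torque'],s['ft_force'],s['tcp_pos'])"
```

```text
time_s: 1.4
tcp_pos: [0.5146, 0.0446, 0.1493]
tool_rot: [-0.001, 0.707, 0.707, -0.001]
ft_force: [0.4, -0.2, 0.5]
grip_width: 0.0856
grip_force: 0.0
time_s: 2.02
tcp_pos: [0.5157, 0.0449, 0.1524]
tool_rot: [0.001, 0.707, 0.707, 0.001]
ft_force: [-0.1, 0.1, 5.6]
grip_width: 0.05
grip_force: 40.8
[-0.09348248 -0.01064394 -0.00816914] [-0.06221908  0.07530448  5.60912952] [0.51568294 0.04488221 0.15243754]
```

```bash
cat > t.py <<'E'
from h import *
s=state(); a=R.from_quat(np.roll(s['tool_rot'],-1)).as_matrix()
print("t %.2f yaw %.2f Tz %.3f F %s grip %.1f"%(s['time_s'],np.degrees(np.arctan2(a[1,0],a[0,0])),s['torque'][2],np.round(s['ft_force'],1),s['grip_force']))
E
for i in 1 2 3 4 5; do python3 -m inch '[{"travel":[0,0,0],"angular":[0,0,0.5]}]' >/dev/null; python3 t.py; done
```

```text
t 2.15 yaw 86.97 Tz 0.153 F [-0.3 -0.3  7. ] grip 40.8
t 2.27 yaw 83.91 Tz 0.108 F [-1.1  0.2  6.6] grip 40.8
t 2.40 yaw 80.91 Tz 0.102 F [-2.6 -0.9  6.3] grip 40.9
t 2.52 yaw 77.91 Tz 0.055 F [-2.4  0.1  5.9] grip 40.8
t 2.65 yaw 74.90 Tz 0.227 F [-3.  -0.4  8.6] grip 41.0
```

```bash
for i in 1 2 3 4 5 6 7 8 9 10 11 12 13 14 15; do python3 -m inch '[{"travel":[0,0,0],"angular":[0,0,0.5]}]' >/dev/null; python3 t.py; done
```

```text
t 2.77 yaw 71.92 Tz 0.232 F [-4.1 -0.4  7.8] grip 41.0
t 2.90 yaw 68.91 Tz 0.240 F [-4.8  0.2  8.9] grip 41.0
t 3.02 yaw 65.91 Tz 0.031 F [-5.1  0.4  8.5] grip 41.2
t 3.15 yaw 62.91 Tz 0.056 F [-4.7  0.6  9.5] grip 41.2
t 3.27 yaw 59.91 Tz 0.218 F [-5.9  1.   9.7] grip 41.1
t 3.40 yaw 56.93 Tz 0.191 F [-5.5  1.4 10.3] grip 41.2
t 3.52 yaw 53.92 Tz 0.082 F [-6.   0.3 10.6] grip 41.2
t 3.65 yaw 50.91 Tz 0.123 F [-7.6  2.7  9.8] grip 41.2
t 3.77 yaw 47.92 Tz -0.009 F [-7.9  2.7 10.8] grip 41.1
t 3.90 yaw 44.92 Tz 0.253 F [-7.9  2.4 10.9] grip 41.3
t 4.03 yaw 41.93 Tz 0.148 F [-7.7  1.9 10.4] grip 41.3
t 4.15 yaw 38.92 Tz 0.143 F [-8.3  2.3 11.9] grip 41.4
t 4.28 yaw 35.92 Tz 0.151 F [-8.9  4.8 12. ] grip 41.4
t 4.40 yaw 32.92 Tz -0.034 F [-8.8  3.6 13. ] grip 41.4
t 4.53 yaw 29.92 Tz 0.253 F [-9.9  5.6 10.7] grip 41.3
```

```bash
for i in 1 2 3 4 5; do python3 -m inch '[{"travel":[0,0,0],"angular":[0,0,0.5]}]' >/dev/null; python3 t.py; done; for i in 1 2 ; do python3 -m inch '[{"travel":[0,0,0],"angular":[0,0,0.25]}]' >/dev/null; python3 t.py;  python3 -m inch '[{"travel":[0,0,0],"angular":[0,0,0]}]' >/dev/null; python3 t.py; done
```

```text
t 4.65 yaw 26.93 Tz 0.067 F [-9.9  4.1 11.8] grip 41.4
t 4.78 yaw 23.93 Tz 0.049 F [-9.8  4.6 12.2] grip 41.4
t 4.90 yaw 20.92 Tz 0.139 F [-11.1   6.4  12.6] grip 41.3
t 5.03 yaw 17.93 Tz 0.074 F [-10.4   7.7  12.4] grip 41.3
t 5.15 yaw 14.93 Tz 0.199 F [-11.3   7.9  12.5] grip 41.4
t 5.28 yaw 13.46 Tz 0.081 F [-10.8   6.2  11.9] grip 41.4
t 5.40 yaw 13.51 Tz 0.128 F [-12.1   7.8  12.8] grip 41.4
t 5.53 yaw 12.01 Tz 0.288 F [-11.8   8.   12.9] grip 41.5
t 5.65 yaw 12.00 Tz 0.011 F [-11.6   7.7  13.6] grip 41.4
```

```bash
for i in 1 2 ; do python3 -m inch '[{"travel":[0,0,0],"angular":[0,0,0.25]}]' >/dev/null; python3 t.py;  python3 -m inch '[{"travel":[0,0,0],"angular":[0,0,0]}]' >/dev/null; python3 t.py; done
python3 - <<'E'
from h import *
c=viewer.camera("wrist"); cv2.imwrite("pics/w2.png",c["image"])
E
```

```text
t 5.78 yaw 10.51 Tz 0.312 F [-11.2   8.6  13.4] grip 41.5
t 5.90 yaw 10.51 Tz 0.077 F [-10.7   8.1  12.4] grip 41.5
t 6.03 yaw 9.01 Tz 0.182 F [-11.2   8.2  13.1] grip 41.5
t 6.15 yaw 9.00 Tz 0.134 F [-11.4   8.3  12.9] grip 41.5
```

View pics/w2.png

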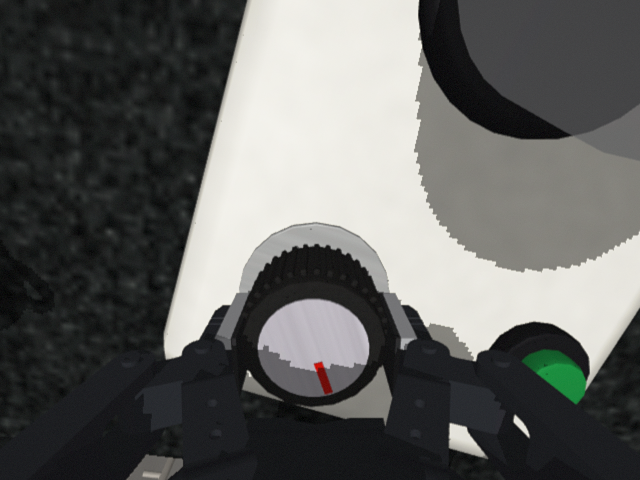

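The wrist view shows the red line from (319,363) to (327,393). Its angle in the hand is the same as before, so the dial turns with the gripper and isn't slipping. I'll keep stepping.

```bash
for i in 1 2 3; do python3 -m inch '[{"travel":[0,0,0],"angular":[0,0,0.5]}]' >/dev/null; python3 t.py; done; for i in 1 2 ; do python3 -m inch '[{"travel":[0,0,0],"angular":[0,0,0.25]}]' >/dev/null; python3 t.py;  python3 -m inch '[{"travel":[0,0,0],"angular":[0,0,0]}]' >/dev/null; python3 t.py;python3 -m inch '[{"travel":[0,0,0],"angular":[0,0,0]}]' >/dev/null; python3 t.py; done
```

```text
t 6.33 yaw 5.99 Tz 0.161 F [-12.3   8.8  12.5] grip 41.4
t 6.45 yaw 2.93 Tz 0.025 F [-11.5   9.3  12.9] grip 41.4
t 6.58 yaw -0.07 Tz 0.160 F [-11.7  10.2  12.2] grip 41.4
t 6.70 yaw -1.52 Tz 0.565 F [-10.4   9.4  12.9] grip 41.4
t 6.83 yaw -1.48 Tz 0.322 F [-11.7  10.   13.2] grip 41.5
t 6.95 yaw -1.45 Tz 0.438 F [-11.4  10.8  13.3] grip 41.4
t 7.08 yaw -2.97 Tz 0.443 F [-11.8   9.3  10.2] grip 41.1
t 7.20 yaw -2.97 Tz 0.453 F [-12.2  10.2  12.7] grip 41.3
t 7.33 yaw -2.94 Tz 0.540 F [-11.5   9.5  11.9] grip 41.3
```

The stop is found: at 3° past the notch the torque is steady at about 0.48 N m, which matches 0.15 + 6·0.052. That puts the stop notch at yaw ≈ 0, six clicks from the start. Now I'll turn back 63° to yaw +60.

```bash
python3 -m inch '[{"travel":[0,0,0],"angular":[0,0,-0.5]},{"travel":[0,0,0],"angular":[0,0,-1]},{"travel":[0,0,0],"angular":[0,0,-1]},{"travel":[0,0,0],"angular":[0,0,-1]},{"travel":[0,0,0],"angular":[0,0,-1]}]'>/dev/null; python3 t.py
python3 -m inch '[{"travel":[0,0,0],"angular":[0,0,-1]},{"travel":[0,0,0],"angular":[0,0,-1]},{"travel":[0,0,0],"angular":[0,0,-1]},{"travel":[0,0,0],"angular":[0,0,-1]},{"travel":[0,0,0],"angular":[0,0,-1]}]' >/dev/null; python3 t.py
python3 -m inch '[{"travel":[0,0,0],"angular":[0,0,-1]},{"travel":[0,0,0],"angular":[0,0,0]},{"travel":[0,0,0],"angular":[0,0,0]},{"travel":[0,0,0],"angular":[0,0,0]}]' >/dev/null; python3 t.py
python3 - <<'E'
from h import *
s=state(); c=viewer.camera("wrist"); w=wcloud(c,s["tcp_pos"],s["tool_rot"]); print(np.round(dial(w,c["image"]),3))
E
```

```text
t 7.95 yaw 24.22 Tz -0.074 F [-11.1   6.1  12.5] grip 41.3
t 8.57 yaw 54.20 Tz -0.057 F [-6.6  1.   8.5] grip 41.1
t 9.07 yaw 60.01 Tz 0.142 F [-5.6  0.8  9.3] grip 41.1
[ 5.1300e-01  5.0000e-02  3.4000e-02  1.6600e-01 -9.1279e+01  2.4000e+02]
```

```bash
python3 -m inch '[{"travel":[0,0,0],"angular":[0,0,0]},{"travel":[0,0,0],"angular":[0,0,0]},{"travel":[0,0,0],"angular":[0,0,0]},{"travel":[0,0,0],"angular":[0,0,0]},{"travel":[0,0,0],"angular":[0,0,0]}]' 1
python3 -m inch '[{"travel":[0,0,-0.6],"angular":[0,0,0]},{"travel":[0,0,-1],"angular":[0,0,0]},{"travel":[0,0,-1],"angular":[0,0,0]},{"travel":[0,0,0],"angular":[0,0,-1]},{"travel":[0,0,0],"angular":[0,0,-1]}]'
python3 -m inch '[{"travel":[0,0,0],"angular":[0,0,-1]},{"travel":[0,0,0],"angular":[0,0,-1]},{"travel":[0,0,0],"angular":[0,0,-1]},{"travel":[0,0,0],"angular":[0,0,0]}]'
python3 - <<'E'
from h import *
s=state(); c=viewer.camera("wrist"); w=wcloud(c,s["tcp_pos"],s["tool_rot"]); im=c["image"]; print(np.round(dial(w,im),4),s["joint_pos"])
cv2.imwrite("pics/w3.png",im); im=im.astype(int)
g=(im[...,1]>im[...,2]+50)&(im[...,1]>im[...,0]+40); t=w[g]; t=t[t[:,2]>.136]; print("btn",len(t),((t.max(0)+t.min(0))/2).round(4),np.median(t,0).round(4),np.ptp(t,0).round(3))
E
```

```text
time_s: 9.75
tcp_pos: [0.515, 0.045, 0.1509]
tool_rot: [-0.0, 0.866, 0.5, -0.0]
ft_force: [0.4, -0.3, 0.8]
grip_width: 0.0852
grip_force: 0.0
time_s: 10.38
tcp_pos: [0.5151, 0.045, 0.2815]
tool_rot: [0.0, 0.808, 0.589, 0.0]
ft_force: [-0.2, 0.1, 0.5]
grip_width: 0.0856
grip_force: 0.0
time_s: 10.88
tcp_pos: [0.515, 0.045, 0.2809]
tool_rot: [-0.0, 0.707, 0.707, -0.0]
ft_force: [-0.5, -0.4, 0.6]
grip_width: 0.0853
grip_force: 0.0
[ 5.158000e-01  4.550000e-02  2.760000e-02  1.660000e-01 -1.045201e+02
  7.000000e+01] [-6.19866837e-02  2.01251634e-02  1.51646014e+00 -1.70926312e-05
  1.60518649e+00 -6.15101622e-02]
btn 822 [ 0.4972 -0.062   0.1404] [ 0.4974 -0.0602  0.1426] [0.026 0.027 0.009]
```

View pics/w3.png

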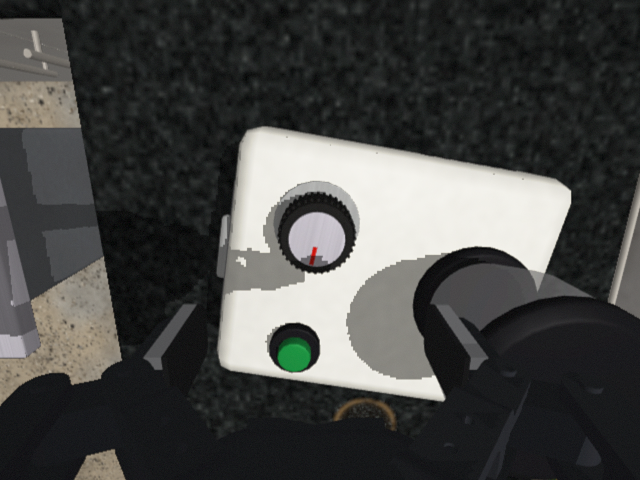

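The image shows the red line at (314,255), now at -104.5° against -73° at the start. That's a net two clicks clockwise, i.e. six to the stop and four back. The button is at (0.4972, -0.0615) with its top at 0.1426. I'll shut the gripper and go above it.

```bash
python3 -m inch '[{"travel":[-0.7,-0.15,0],"angular":[0,0,0]},{"travel":[-0.7,-0.2,0],"angular":[0,0,0]},{"travel":[-0.73,0,0],"angular":[0,0,0]},{"travel":[0,0,0],"angular":[0,0,0]},{"travel":[0,0,0],"angular":[0,0,0]}]' -1
python3 -m inch '[{"travel":[0,0,0.8],"angular":[0,0,0]},{"travel":[0,0,0.8],"angular":[0,0,0]},{"travel":[0,0,0.5],"angular":[0,0,0]},{"travel":[0,0,0],"angular":[0,0,0]},{"travel":[0,0,0],"angular":[0,0,0]}]'
```

```text
time_s: 11.55
tcp_pos: [0.4975, -0.0613, 0.281]
tool_rot: [-0.0, 0.708, 0.706, 0.0]
ft_force: [-1.0, -0.2, 0.2]
grip_width: 0.0004
grip_force: 0.0
time_s: 12.18
tcp_pos: [0.498, -0.0611, 0.1772]
tool_rot: [0.001, 0.707, 0.707, 0.0]
ft_force: [-0.2, 0.5, 0.3]
grip_width: -0.0003
grip_force: 0.0
```

```bash
for i in 1 2 3 4 5; do python3 -m inch '[{"travel":[0,0,0.08],"angular":[0,0,0]}]'|grep -E 'tcp|ft'; done
```

```text
tcp_pos: [0.4981, -0.0615, 0.1733]
ft_force: [0.4, -0.5, 1.8]
tcp_pos: [0.4977, -0.0615, 0.1684]
ft_force: [-0.4, 0.5, 0.3]
tcp_pos: [0.4975, -0.0616, 0.1639]
ft_force: [-0.6, -0.7, -1.1]
tcp_pos: [0.4975, -0.0615, 0.1597]
ft_force: [-0.4, -0.5, 2.1]
tcp_pos: [0.4975, -0.0615, 0.1559]
ft_force: [-1.5, 0.3, 4.8]
```

```bash
for i in 1 2 3; do python3 -m inch '[{"travel":[0,0,0.02],"angular":[0,0,0]},{"travel":[0,0,0],"angular":[0,0,0]}]'|grep -E 'tcp|ft'; done
```

```text
tcp_pos: [0.4975, -0.0615, 0.1551]
ft_force: [-2.5, 0.7, 6.1]
tcp_pos: [0.4975, -0.0616, 0.1546]
ft_force: [-4.0, 1.1, 11.3]
tcp_pos: [0.4977, -0.0616, 0.1545]
ft_force: [-8.7, 2.3, 23.0]
```

The force has risen from 6 N to 23 N with almost no further travel, so the button is on its bottom stop. Now I'll let go and lift away.

```bash
python3 -m inch '[{"travel":[0,0,-0.3],"angular":[0,0,0]},{"travel":[0,0,-0.8],"angular":[0,0,0]},{"travel":[0,0,-0.8],"angular":[0,0,0]},{"travel":[0,0,-0.6],"angular":[0,0,0]},{"travel":[0,0,0],"angular":[0,0,0]}]'
python3 -m inch '[{"travel":[0.7,0.15,0],"angular":[0,0,0]},{"travel":[0.7,0.2,0],"angular":[0,0,0]},{"travel":[0.7,0,0],"angular":[0,0,0]},{"travel":[0,0,0],"angular":[0,0,0]}]' 1
python3 - <<'E'
from h import *
s=state(); c=viewer.camera("wrist"); w=wcloud(c,s["tcp_pos"],s["tool_rot"]); im=c["image"]; print(np.round(dial(w,im),4))
im=im.astype(int)
g=(im[...,1]>im[...,2]+50)&(im[...,1]>im[...,0]+40); t=w[g]; t=t[t[:,2]>.12]; print("btn",len(t),np.median(t,0).round(4))
E
```

```text
time_s: 14.18
tcp_pos: [0.4981, -0.0617, 0.2802]
tool_rot: [0.002, 0.707, 0.707, 0.001]
ft_force: [-0.3, 0.6, -0.2]
grip_width: -0.0001
grip_force: 0.0
time_s: 14.68
tcp_pos: [0.5147, 0.0453, 0.2771]
tool_rot: [-0.001, 0.706, 0.708, -0.0]
ft_force: [0.9, 0.6, -0.1]
grip_width: 0.0718
grip_force: 0.0
[ 5.156000e-01  4.560000e-02  2.740000e-02  1.660000e-01 -1.033906e+02
  6.900000e+01]
btn 874 [ 0.4975 -0.06    0.1425]
```

The dial hasn't moved (-103.4°), the button is back up at 0.1425, and the robot touches nothing.

```bash
python3 -c "
from plant import sign_off
print(sign_off())"
```

```text
the job is handed in; nothing more can be done
None
```

I turned the dial clockwise to its stop (six clicks, felt at about 0.48 N m), set it back four clicks, pressed the start button fully and released it, and handed the job in; no verdict came back.

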